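# Key the stub shaft into the covered drive pulley

## Robot

A 7-joint arm with a two-finger parallel gripper is mounted at the origin on the work surface. World frame = base frame: x ahead of the robot, y to its left, z up, the work surface at z = 0. Lengths are in mm, angles in rad, forces in N, time in s.
With the tool pointing down it reaches from about 425 to 950 mm from the base axis. Payload 4.7 kg.
Tool frame: the origin (TCP) lies on the centre line of the jaws, within the pads' length; the fingertips stand nose_length ahead of it and the grasp point (between the pads) lies 5 mm behind it (nose_length is the distance from the TCP to the fingertips, in mm); z points along the fingers, y is the line along which they close (so a half turn about z gives the same grasp; the last joint's range is limited). The gripper opens to 85 mm and grips with 20 to 120 N. Pads are 22 mm wide; open, the fingers measure 114 mm over their backs; the gripper's body (76 mm by 85 mm) begins 54 mm behind the grasp point. The pads swing forward as they close: fully open they stand 13 mm farther back than shut.
Start: joints at [1.231, 0.469, -0.049, 1.532, 0.024, 1.141, -0.082], TCP at [206.475, -642.663, 245.335] pointing down, gripper open.
Joint ranges: [-2.59, 2.59], [-0.33, 1.99], [-1.39, 1.29], [0.1, 2.45], [-1.04, 4.18], [0.21, 1.99], [-2.66, 2.66]. Speed limits (rad/s): [2.57, 2.57, 3.14, 3.14, 3.14, 3.14, 3.14].

## Interface

Orientations are given as a unit quaternion [x, y, z, w].
In Python, from station import read_state, snapshot, close_job, nose_length gives the robot as it stands. The module is installed in compiled form; this text tells all that it offers.
- The arm moves only by the tool move_arm, never from a script. Its argument "deltas" is a list of rows, each an object with "dp": the shift along the tool's x, y, z in units of 40 mm (1.0 is 40 mm), a list of three; "roll": the turn about the tool's z in units of 5 degrees (1.0 is 5 degrees). A call has 1 to 5 rows; each row shifts and turns the commanded pose from where the row before left it, along the tool's axes as they then stand; what a row does not reach is not made up. A row lasts 1/8 s, in which the tool goes at most 62.5 mm and 10.7 degrees, less where a joint would pass 70% of its speed; a pose out of reach is approached as far as the arm can. A call is refused whole if a number of a shift passes 1 or a number of a turn 1, either way. A call with a gripper value outside its range is refused whole. "jaw" is the opening, from -1 (shut) to 1 (fully open), set as the call begins (left out, the last holds). The fingers move at their own pace and stop on an object; "grip_force" is the grip in N (left out, the last holds). Time passes only in rows, so rows that do not move let the fingers close. It gives the time, the measured TCP pose, the force, the opening and the grip force at its end, in the units of the state.
- read_state(): the state, without advancing time (a new reading comes with each control period).
- snapshot(name): name is "side" or "top"; returns a dict with "pixels" (400x640x3 uint8, red, green, blue), "K" (3x3 intrinsics, pixels), "R" (3x3) and "t" (3): a world point X has camera coordinates R X + t. Camera axes: x right, y down, z forward; pixel columns grow to the right and rows downward; lengths in mm; the calibration is good to about 2 mm. A picture is of the moment at which its call begins. There is no depth.
- close_job(): hands the job in; it is judged then, once.
The state is a dict: "time_s": time; "joints": joint angles; "joint_vel": joint speeds; "tau": joint torques, N m; "ee_pos": TCP position; "tcp_rot": TCP orientation; "contact_force": force on the tool from outside, world axes, zero at the start; "moment": the same for the moment, N m; "width": finger opening in mm; "finger_force": force on a finger pad.
Only numpy, scipy, OpenCV 4.12 (cv2) and the standard library are available. Lean on these libraries where they do the work, as an engineer would, in place of code of your own. Each camera call takes 0.05 s, during which the arm holds its last target. There are 200 camera calls.

## Task

Pick up the flat pry blade and use it, not the hand, to lever the hinged dust cover of the assembly station up by its front lip and swing it back past upright, then lay the blade back down flat on the bench. Take the hex-headed stub shaft from the rack, push its round end into the pulley's bore and turn it until its key drops into the keyway, then push on until its collar sits flush on the hub. Do not let go: finish while still gripping the shaft by its head and pressing it down firmly, with 10 N or more, and leave the other loose parts where they are.

Things in the scene. Friction and masses are not known exactly. Their poses are not given: they have to be found in the camera images.
- station: assembly station fixed to the bench: aluminium base 150 x 150 x 15 mm; origin at the underside centre, on the axis of the pulley standing on it, z up. At its -y side is a front rest with a pry notch, at its +y side the posts of the cover's hinge (hinge line along x at y = +66, z = 76 mm). The pulley is 92 mm in diameter, rim top 53 mm high; it is held and does not turn
- notch (a point): middle of the pry notch in the front rest (station y = -66, z = 68 mm; axes as the station's): an opening 50 mm wide (x), 12 mm deep (y) and 12 mm high between its floor at 62 mm and the closed cover's underside at 74 mm; the blade goes in along +y. Pads 20 mm wide stand at either side of it
- bore (a point): centre of the bore's mouth on the hub's flat top face, on the station's axis, 65 mm above the bench, axes as the station's. Bore 22 mm in diameter, 50 mm deep, vertical. One keyway 10 mm wide, reaching 16.5 mm from the axis, full depth, points along the station's -x give or take 0.5 rad: not told by this reading; find it by turning the shaft under light push, or by sight once the cover is open
- cover: hinged flat aluminium dust cover, 85 (x) x 151 (y) x 4 mm, 100 g. Origin on the hinge line; the plate reaches to -y of its frame, mid-thickness at z = 0. Closed it lies level; it opens by its -y edge rising, up to 2.3 rad, about the station's -x. The angle of its z axis from vertical is the opening. The stiff hinge stays where it is left and needs about 0.2 N m (2 N at the lip)
- lip (a point): middle of the cover's free edge, mid-thickness, 151 mm from the hinge line; closed, it overhangs the front rest by 13 mm
- blade: loose flat pry blade, 130 g, lying flat on the bench: black handle 120 mm long (x from -85 to +35), 24 mm wide (y), 22 mm high, then a steel blade 95 mm long, 18 mm wide and 3 mm thick, pointing along +x. Origin at the underside, close to the balance point, a good place to grip across y
- tip (a point): tip of the pry blade, 130 mm ahead (+x) of blade and 11 mm above the handle's underside, at mid-thickness; axes as the blade's
- rack: fixed grey plastic block 180 (x) x 75 x 45 mm high with two holes 34 mm wide, 100 mm apart along x, in which the two stub shafts stand; origin underside centre
- shaft: steel stub shaft, 90 mm long, about 320 g, upright in either hole of the rack, its collar on the rack's top (origin then 5 mm above the bench). Origin at the centre of its lower end, z up. Round 20 mm journal from 0 to 40 mm (end chamfered over 4 mm), collar 44 mm in diameter from 40 to 46 mm, hex head from 46 to 90 mm. Fully home the origin is 40 mm below bore
- hex (a point): centre of the shaft's hex head, 68 mm above its lower end, axes as the shaft's: 24 mm across flats, 44 mm high; one pair of flats is square to the shaft's x, the others 60 degrees to either side. A dark groove on its top, from the axis towards +x, points the way of the key
- key (a point): middle of the shaft's key, 24 mm above its lower end, on its +x side, axes as the shaft's: 8 mm wide, reaching 15 mm from the axis, from 12 to 36 mm above the lower end, so the first 12 mm of the shaft are plain and enter the bore at any turn
- idler: other stub shaft in the rack, same collar but no key and a round head 24 mm in diameter, 108 mm long in all; not used. Origin at its lower end
- bracket: loose angle-shaped end bracket 50 x 90 x 60 mm, not used; origin under its foot
- flange: loose round bearing flange, 64 mm in diameter, 20 mm high, not used; origin under its centre
- spare: loose spare pulley 88 mm in diameter, 38 mm high, not used; origin under its centre
- hexaxle: loose hex bar axle 150 mm long (x), 11.5 mm across flats, lying on the bench, not used; origin under its centre
Not all that is in view belongs to the job. Of the things that look like the blade, the middle-sized one is meant.

How it is judged:
By the outcome, as a careful person would: the job done as asked, in the order asked, and still so for the second after the job is handed in, while the arm keeps its last pose, push and grip.
It also fails if it takes over 72 s, if anything falls off the work surface, if the arm or the gripper's body presses on something with over 40 N, if the wrist force passes 120 N, or if a joint passes its speed limit or range.

## Working session

There is one attempt and no reset: what is moved stays moved. The work goes in short steps, Python scripts to look and compute and a tool call to move; the robot and the scene stay as the last step left them, time stands still between calls to the robot, and variables do not carry over. Pictures are saved under pics/ and viewed, at most 10 in all, crops included, and the job is handed in when it is done.

Besides the shell and the picture viewer there is one more tool, called after "Call:" in YAML: its name, and indented under it one key for each argument. move_arm: Moves the arm, as the interface text tells. Its arguments: {"type":"object","properties":{"deltas":{"type":"array","items":{"type":"object","properties":{"dp":{"type":"array","items":{"type":"number"}},"roll":{"type":"number"}}}},"jaw":{"type":"number"},"grip_force":{"type":"number"}},"required":["deltas"]}

```bash
mkdir -p pics; ls; python3 - <<'E'
from station import *
import cv2,numpy as np
print(read_state(), nose_length if not callable(nose_length) else nose_length())
for n in("top","side"):
    s=snapshot(n); cv2.imwrite(f"pics/{n}0.png",s["pixels"][:,:,::-1]); np.savez(f"{n}.npz",**s)
    print(n,np.round(s["K"],2).tolist(),np.round(s["R"],4).tolist(),np.round(s["t"],1))
E
```

```text
pics
{'time_s': 0.0, 'joints': array([ 1.23110266,  0.46946591, -0.04859318,  1.53371818,  0.024066  ,
        1.14098833, -0.08228266]), 'joint_vel': array([ 4.04812208e-04, -9.87801402e-04, -5.32093788e-04,  9.89000213e-05,
       -2.11591475e-04,  6.92796739e-05,  9.77662613e-04]), 'tau': array([-1.71158190e-04, -5.10310721e+01, -4.66643774e-02, -2.37717193e+01,
        1.05723136e-02,  7.55366549e-03,  8.96906101e-06]), 'ee_pos': array([ 206.26950325, -642.11567281,  244.2346075 ]), 'tcp_rot': array([ 9.87947087e-01,  1.54788749e-01, -1.75998912e-04, -9.82225366e-04]), 'contact_force': array([0.82091494, 0.03267402, 0.02730412]), 'moment': array([ 0.02651648, -0.05275244,  0.01418877]), 'finger_force': 0.0, 'width': 85.41708531321025} 14.0
top [[494.08, 0.0, 322.19], [0.0, 494.08, 206.77], [0.0, 0.0, 1.0]] [[-0.0049, -0.9999, 0.011], [-0.9806, 0.0027, -0.196], [0.196, -0.0117, -0.9805]] [ -11.1  478.1 1199.5]
side [[417.09, 0.0, 325.88], [0.0, 417.09, 195.22], [0.0, 0.0, 1.0]] [[0.9998, -0.0118, 0.0166], [0.007, -0.5669, -0.8238], [0.0191, 0.8237, -0.5667]] [-453.1   78.8  995.7]
```

View pics/top0.png

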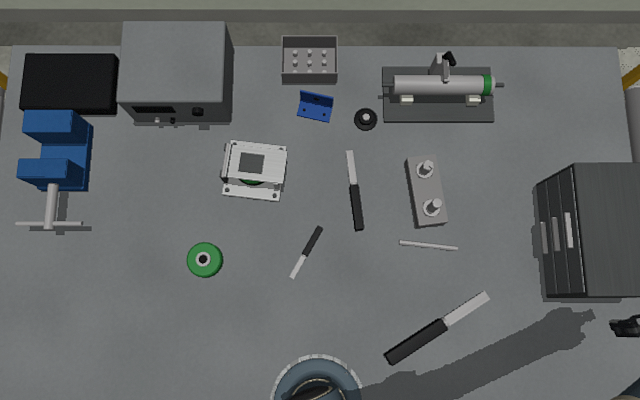

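View pics/side0.png

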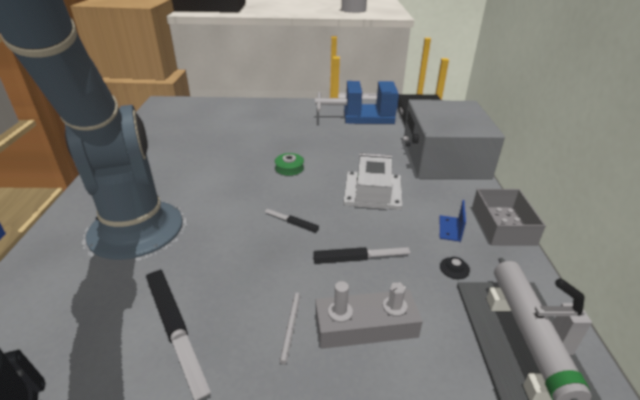

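The pictures show three blades. In the top view they are small at (307,252), middle at (354,190) and large at (437,328). The middle one, lying between station and rack, fits the description. The station is at (255,170) and the rack at (427,190), with shaft heads at (425,168) and (433,207). I'll confirm with one enlarged composite.

```bash
python3 - <<'E'
import cv2,numpy as np
t=cv2.imread("pics/top0.png");s=cv2.imread("pics/side0.png")
def c(im,x,y,w,h,f):return cv2.resize(im[y:y+h,x:x+w],(w*f,h*f),interpolation=cv2.INTER_CUBIC)
a=c(t,215,130,80,75,5);b=c(s,335,145,80,75,5)
d=c(t,330,140,40,45*2+5,3) 
e=c(t,397,145,60,50+40,3); f=c(s,310,270,115,75,3)
o=np.zeros((600,800,3),np.uint8)
o[:375,:400]=a;o[:375,400:]=b
x=0
r=c(t,335,145,75//1,75,3);o[375:600,0:225]=r
r=c(t,395,150,60,75,3);o[375:600,225:405]=r
o[375:600,410:755]=f
cv2.imwrite("pics/crop1.png",o)
E
```

```text
(no output)
```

View pics/crop1.png

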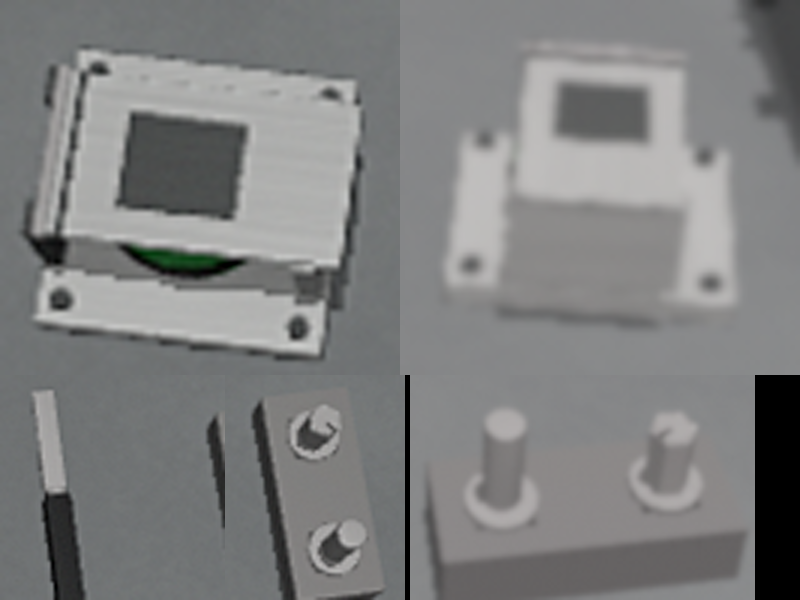

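Top crop: the middle blade has its black handle below and steel pointing up (+x). The station's hinge is on the left (+y) and the lip on the right. The hex shaft with the groove is in the far rack hole (top px ~(429,165)) and the round idler in the near one. Next I'll measure.

```bash
cat > h.py <<'E'
import numpy as np,cv2
from station import *
def ray(s,p,z):
    d=s["R"].T@np.linalg.inv(s["K"])@np.array([p[0],p[1],1.]); c=-s["R"].T@s["t"]
    return c+d*(z-c[2])/d[2]
def proj(s,X):
    q=s["K"]@(s["R"]@np.asarray(X,float)+s["t"]); return q[:2]/q[2]
def tri(views):   # [(s,p)...]
    A=np.zeros((3,3));b=np.zeros(3)
    for s,p in views:
        d=s["R"].T@np.linalg.inv(s["K"])@np.array([p[0],p[1],1.]);d/=np.linalg.norm(d);c=-s["R"].T@s["t"]
        M=np.eye(3)-np.outer(d,d);A+=M;b+=M@c
    return np.linalg.solve(A,b)
def yaw(q): return np.degrees(2*np.arctan2(q[1],q[0]))
def plan(target,yawd=None):
    """dp units in the tool axes after turning; roll units"""
    st=read_state();y=yaw(st["tcp_rot"]);yd=y if yawd is None else yawd
    r=((y-yd+180)%360-180)/5
    c,s=np.cos(np.radians(yd)),np.sin(np.radians(yd))
    d=np.asarray(target)-st["ee_pos"]
    dp=np.array([c*d[0]+s*d[1],s*d[0]-c*d[1],-d[2]])/40
    print("pos",st["ee_pos"].round(1),"yaw",round(y,1),"F",st["contact_force"].round(1),"w",round(st["width"],1),"t",st["time_s"]);print("roll",round(r,2),"dp",dp.round(3))
E
python3 - <<'E'
from h import *
T=dict(np.load("top.npz"));S=dict(np.load("side.npz"))
def fit(loc,w):
    loc=np.array(loc,float);w=np.array(w)[:,:2];lc=loc.mean(0);wc=w.mean(0);H=(loc-lc).T@(w-wc)
    a=np.arctan2(H[0,1]-H[1,0],H[0,0]+H[1,1]);R=np.array([[np.cos(a),-np.sin(a)],[np.sin(a),np.cos(a)]])
    t=wc-R@lc; return t,np.degrees(a),np.linalg.norm((loc@R.T+t)-w,axis=1)
c=lambda p:(p[0]/5+215-.4,p[1]/5+130-.4); cs=lambda p:((p[0]-400)/5+335-.4,p[1]/5+145-.4)
# base corners: top image TL=(+x,+y)
print("top base",fit([(75,75),(75,-75),(-75,-75),(-75,75)],[ray(T,c(p),15) for p in[(80,48),(356,82),(323,356),(35,321)]]))
scr=[ray(T,c(p),15) for p in[(97,70),(330,96),(298,327),(60,298)]]
print("scr c",np.mean(scr,0),[np.linalg.norm(scr[i]-scr[i-1]) for i in range(4)])
ss=[ray(S,cs(p),15) for p in[(705,156),(710,283),(470,264),(484,139)]]
print("scr side c",np.mean(ss,0),[np.linalg.norm(ss[i]-ss[i-1]) for i in range(4)],np.degrees(np.arctan2(*(ss[1]-ss[2])[1::-1])))
print("cover lip corners",ray(T,c((358,108)),78),ray(T,c((338,266)),78))
print("side lip corners",ray(S,cs((517,196)),78),ray(S,cs((687,207)),78))
# blade
im=T["pixels"];g=im.astype(int).sum(2)/3
roi=np.zeros_like(g,bool);roi[145:235,335:375]=1
for nm,m,z in(("handle",(g<55)&roi,22),("steel",(g>150)&roi,12.5)):
    cn,_=cv2.findContours(m.astype(np.uint8),0,1);cn=max(cn,key=cv2.contourArea)
    w=np.array([ray(T,p[0],z)[:2] for p in cn],np.float32);print(nm,len(cn),cv2.minAreaRect(w),cv2.fitLine(w,2,0,.01,.01).ravel(),w.min(0),w.max(0))
# shaft heads, bracket of collars: bright discs
for nm,tp,sp,zz in(("hex",(324/3-75+395,0),0,95),):pass
e=lambda p:((p[0]-225)/3+395-.3,(p[1]-375)/3+150-.3); f=lambda p:((p[0]-410)/3+310-.3,(p[1]-375)/3+270-.3)
print("hex top",tri([(T,e((324,419))),(S,f((675,428)))]),ray(T,e((324,419)),95),ray(S,f((675,428)),95))
print("hex collar",ray(T,e((314,436)),51),ray(S,f((666,483)),51))
print("idler top",tri([(T,e((351,534))),(S,f((505,424)))]),"collar",ray(T,e((335,548)),51),ray(S,f((502,499)),51))
print("rack corners",[ray(T,e(p),45).round() for p in((262,400),(345,390),(382,590),(293,603))])
E
```

```text
top base (array([584.41796682, 164.42817661]), np.float64(-6.954106617857307), array([0.67143936, 1.65845173, 0.95673362, 0.53109839]))
scr c [586.3446272  165.65991589  15.        ] [np.float64(125.17995447461831), np.float64(124.53917901284248), np.float64(126.33371545495525), np.float64(125.00769503604945)]
scr side c [583.26121236 168.16056485  15.        ] [np.float64(125.5968685549537), np.float64(125.70923125950071), np.float64(124.54252869734502), np.float64(126.4128347744153)] -7.261806373223514
cover lip corners [614.67223238  77.2658787   78.        ] [532.85424314  86.4223171   78.        ]
side lip corners [532.12090228  81.92760757  78.        ] [615.03591006  73.14844107  78.        ]
handle 104 ((482.9371337890625, -100.0396728515625), (123.13815307617188, 24.44801902770996), 6.313629150390625) [ 9.9397677e-01  1.0959090e-01  4.8233487e+02 -1.0007834e+02] [ 422.3221   -117.445496] [543.31445 -83.06179]
steel 75 ((592.9869995117188, -90.33284759521484), (90.79782104492188, 16.482255935668945), 6.240867614746094) [ 9.9377406e-01  1.1141440e-01  5.9270679e+02 -9.0305962e+01] [ 548.3424   -102.480125] [638.69507 -77.34536]
hex top [ 574.64815517 -274.08769627   94.08860634] [ 574.76568142 -273.88814818   95.        ] [ 574.03256414 -275.04173682   95.        ]
hex collar [ 572.50277054 -274.94793653   51.        ] [ 573.23604738 -277.95227316   51.        ]
idler top [ 474.32632962 -287.32761772  111.06083301] collar [ 475.0195419  -288.20253128   51.        ] [ 474.5087588  -290.19330473   51.        ]
rack corners [array([ 606., -233.,   45.]), array([ 615., -305.,   45.]), array([ 440., -327.,   45.]), array([ 429., -252.,   45.])]
```

Call:
move_arm:
  deltas:
    - {"dp": [0, 0, 0], "roll": 1}
    - {"dp": [0, 0, 0], "roll": 1}
    - {"dp": [0, 0, 0], "roll": 0.3}
    - {"dp": [0.6, -0.85, 0]}
    - {"dp": [0.6, -0.85, 0]}
  jaw: 0.2
  grip_force: 100

```text
$.deltas[3]: bad value
```

Call:
move_arm:
  deltas:
    - {"dp": [0.6, -0.85, 0.2]}
    - {"dp": [0.6, -0.85, 0.2]}
    - {"dp": [0.6, -0.85, 0.2]}
    - {"dp": [0.6, -0.85, 0.2]}
    - {"dp": [0.6, -0.85, 0.2]}

```text
$.deltas[0]: bad value
```

Call:
move_arm:
  deltas:
    - {"dp": [0.6, -0.85, 0.3]}
    - {"dp": [0.6, -0.85, 0.3]}
    - {"dp": [0.6, -0.85, 0.3]}
    - {"dp": [0.6, -0.85, 0.3]}
    - {"dp": [0.6, -0.85, 0.3]}

```text
$.deltas[0]: bad value
```

Call:
move_arm:
  deltas:
    - {"dp": [0.6, -0.85, 0.3]}
    - {"dp": [0.6, -0.85, 0.3]}
    - {"dp": [0, 0, 0]}

```text
$.deltas[0]: bad value
```

```bash
python3 - <<'E'
from h import *
plan((509,-98,18),6.3);print(read_state()["joints"].round(2))
E
```

```text
pos [ 206.3 -642.2  244.4] yaw 17.8 F [-0.8 -1.   0.5] w 85.4 t 0.1
roll 2.3 dp [  9.015 -12.692   5.659]
[ 1.23  0.47 -0.05  1.53  0.02  1.14 -0.08]
```

Every row needs a roll value.

Call:
move_arm:
  deltas:
    - {"dp": [0, 0, 0], "roll": 1}
    - {"dp": [0, 0, 0], "roll": 1}
    - {"dp": [0, 0, 0], "roll": 0.3}
    - {"dp": [0.6, -0.85, 0], "roll": 0}
    - {"dp": [0.6, -0.85, 0], "roll": 0}
  jaw: 0.2
  grip_force: 100

```text
time_s: 0.72
ee_pos: [246.9, -569.0, 244.8]
tcp_rot: [0.998, 0.055, -0.0, -0.0]
contact_force: [0.8, -0.5, -0.3]
width: 50.8
finger_force: 0.0
```

Call:
move_arm:
  deltas:
    - {"dp": [0.6, -0.85, 0.2], "roll": 0}
    - {"dp": [0.6, -0.85, 0.2], "roll": 0}
    - {"dp": [0.6, -0.85, 0.2], "roll": 0}
    - {"dp": [0.6, -0.85, 0.2], "roll": 0}
    - {"dp": [0.6, -0.85, 0.2], "roll": 0}

```text
time_s: 1.35
ee_pos: [347.8, -386.3, 205.1]
tcp_rot: [0.998, 0.055, 0.0, 0.0]
contact_force: [-0.2, -0.3, -0.3]
width: 51.2
finger_force: 0.0
```

Call:
move_arm:
  deltas:
    - {"dp": [0.6, -0.85, 0.2], "roll": 0}
    - {"dp": [0.6, -0.85, 0.2], "roll": 0}
    - {"dp": [0.6, -0.85, 0.2], "roll": 0}
    - {"dp": [0.6, -0.85, 0.2], "roll": 0}
    - {"dp": [0.6, -0.85, 0.2], "roll": 0}

```text
time_s: 1.98
ee_pos: [448.4, -204.3, 165.2]
tcp_rot: [0.998, 0.055, 0.0, 0.0]
contact_force: [-0.2, 0.4, 0.2]
width: 51.2
finger_force: 0.0
```

Call:
move_arm:
  deltas:
    - {"dp": [0.6, -0.85, 0.3], "roll": 0}
    - {"dp": [0.6, -0.85, 0.3], "roll": 0}
    - {"dp": [0, 0, 0], "roll": 0}

```text
time_s: 2.35
ee_pos: [489.1, -128.9, 140.6]
tcp_rot: [0.998, 0.059, -0.0, -0.001]
contact_force: [-0.7, 0.4, -0.3]
width: 51.0
finger_force: 0.0
```

```bash
python3 - <<'E'
from h import *
plan((509,-98,18),6.3);print(read_state()["joints"].round(2))
E
```

```text
pos [ 489.1 -128.9  140.6] yaw 6.7 F [-0.7  0.4 -0.3] w 51.0 t 2.35
roll 0.09 dp [ 0.58  -0.712  3.064]
[ 0.39  0.34 -0.26  2.02  0.12  0.8  -1.39]
```

Call:
move_arm:
  deltas:
    - {"dp": [0.3, -0.35, 0.6], "roll": 0}
    - {"dp": [0.28, -0.36, 0.8], "roll": 0}
    - {"dp": [0, 0, 0.8], "roll": 0}
    - {"dp": [0, 0, 0.6], "roll": 0.1}
    - {"dp": [0, 0, 0.2], "roll": 0}

```text
time_s: 2.98
ee_pos: [507.0, -102.8, 20.2]
tcp_rot: [0.999, 0.05, -0.001, 0.0]
contact_force: [0.3, -0.1, -0.0]
width: 51.7
finger_force: 0.0
```

Call:
move_arm:
  deltas:
    - {"dp": [0, 0, 0], "roll": 0}
    - {"dp": [0, 0, 0], "roll": 0}
    - {"dp": [0, 0, 0], "roll": 0}
    - {"dp": [0, 0, 0], "roll": 0}
  jaw: -1

```text
time_s: 3.48
ee_pos: [508.9, -102.2, 22.6]
tcp_rot: [0.999, 0.051, 0.001, 0.0]
contact_force: [-1.6, -0.4, 6.0]
width: 20.8
finger_force: 99.3
```

```bash
python3 - <<'E'
from h import *
plan((509,-98,18),6.3)
s=snapshot("side");cv2.imwrite("pics/s1.png",cv2.resize(s["pixels"][180:330,240:440,::-1],(800,600),interpolation=2))
E
```

```text
pos [ 508.9 -102.2   22.6] yaw 5.8 F [-1.6 -0.4  6. ] w 20.8 t 3.475
roll -0.1 dp [ 0.014 -0.104  0.114]
```

View pics/s1.png

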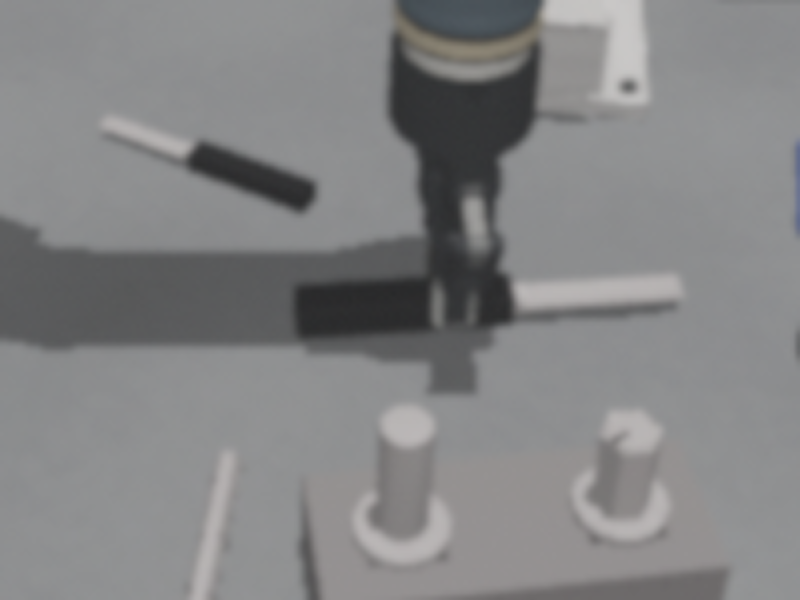

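Call:
move_arm:
  deltas:
    - {"dp": [0, 0, -0.5], "roll": 0}
    - {"dp": [0, 0, -0.7], "roll": 0}
    - {"dp": [0, 0, -0.7], "roll": 0}
    - {"dp": [0, 0, 0], "roll": -1}
    - {"dp": [0, 0, 0], "roll": -1}

```text
time_s: 4.15
ee_pos: [508.2, -102.0, 98.0]
tcp_rot: [0.99, 0.139, 0.001, 0.0]
contact_force: [0.1, -0.2, -1.4]
width: 20.8
finger_force: 98.4
```

Call:
move_arm:
  deltas:
    - {"dp": [0, 0, 0], "roll": -1}
    - {"dp": [0, 0, 0], "roll": -1}
    - {"dp": [0, 0, 0], "roll": -1}
    - {"dp": [0, 0, 0], "roll": -1}
    - {"dp": [0, 0, 0], "roll": -1}

```text
time_s: 4.78
ee_pos: [507.9, -102.0, 97.4]
tcp_rot: [0.937, 0.35, 0.0, 0.0]
contact_force: [0.6, 0.2, -1.0]
width: 21.4
finger_force: 98.3
```

Call:
move_arm:
  deltas:
    - {"dp": [0, 0, 0], "roll": -1}
    - {"dp": [0, 0, 0], "roll": -1}
    - {"dp": [0, 0, 0], "roll": -1}
    - {"dp": [0, 0, 0], "roll": -1}
    - {"dp": [0, 0, 0], "roll": -1}

```text
time_s: 5.4
ee_pos: [507.9, -102.0, 97.4]
tcp_rot: [0.839, 0.544, -0.0, 0.0]
contact_force: [-0.6, 0.1, -1.9]
width: 21.4
finger_force: 98.3
```

Call:
move_arm:
  deltas:
    - {"dp": [0, 0, 0], "roll": -1}
    - {"dp": [0, 0, 0], "roll": -1}
    - {"dp": [0, 0, 0], "roll": -1}
    - {"dp": [0, 0, 0], "roll": -0.4}
    - {"dp": [0, 0, 0], "roll": 0}

```text
time_s: 6.02
ee_pos: [508.0, -102.0, 97.3]
tcp_rot: [0.75, 0.661, 0.0, 0.0]
contact_force: [0.3, -0.5, -1.3]
width: 21.5
finger_force: 98.3
```

```bash
python3 - <<'E'
from h import *
plan((556.2,-67.2,79.6),83);print(read_state()["joints"].round(2))
E
```

```text
pos [ 508.  -102.    97.3] yaw 82.8 F [ 0.3 -0.5 -1.3] w 21.5 t 6.025
roll -0.05 dp [1.01  1.09  0.443]
[ 0.58  0.47 -0.58  2.02  0.37  0.76 -0.35]
```

Call:
move_arm:
  deltas:
    - {"dp": [0.3, 0.5, 0.1], "roll": 0}
    - {"dp": [0.4, 0.5, 0.2], "roll": 0}
    - {"dp": [0.3, 0.1, 0.15], "roll": 0}
    - {"dp": [0, 0, 0], "roll": 0}

```text
time_s: 6.52
ee_pos: [555.9, -66.3, 78.7]
tcp_rot: [0.749, 0.662, -0.001, -0.001]
contact_force: [0.2, -0.5, -1.2]
width: 21.5
finger_force: 98.4
```

```bash
python3 - <<'E'
from h import *
plan((556.2,-67.2,79.6),83)
o=np.zeros((600,800,3),np.uint8)
s=snapshot("side");p=s["pixels"];o[:,:400]=cv2.resize(p[130:280,320:420,::-1],(400,600),interpolation=2)
t=snapshot("top");o[:,400:]=cv2.resize(t["pixels"][120:240,225:305,::-1],(400,600),interpolation=2)
cv2.imwrite("pics/s2.png",o)
T=[*(np.array([556.2,-67.2])+130*np.array([np.cos(1.4486),np.sin(1.4486)])),68]
print("tip expected px",proj(s,T),proj(t,T),"lip",proj(s,[574.4,81.6,74]),proj(t,[574.4,81.6,78]))
E
```

```text
pos [555.9 -66.3  78.7] yaw 82.9 F [ 0.2 -0.5 -1.2] w 21.5 t 6.525
roll -0.01 dp [-0.021  0.01  -0.022]
tip expected px [374.68573718 191.83456034] [292.4158706  168.63359112] lip [374.97147963 185.35671764] [284.31342733 166.65067528]
```

View pics/s2.png

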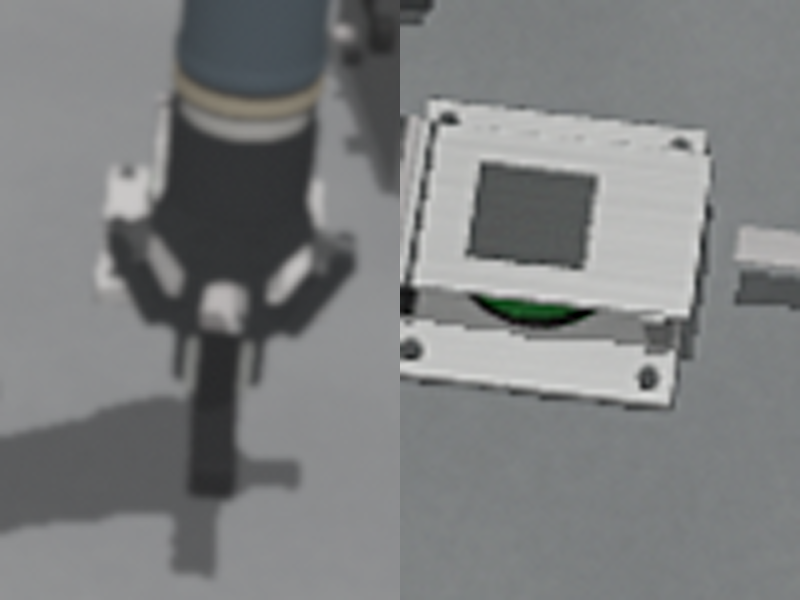

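The tip is at top px (292.2,169.2), which matches the expected (292.4,168.6) and is lined up with the lip's middle. I'll insert now.

Call:
move_arm:
  deltas:
    - {"dp": [0.25, 0, 0], "roll": 0}
    - {"dp": [0.25, 0, 0], "roll": 0}
    - {"dp": [0.25, 0, 0], "roll": 0}
    - {"dp": [0.2, 0, 0], "roll": 0}
    - {"dp": [0, 0, 0], "roll": 0}

```text
time_s: 7.25
ee_pos: [561.6, -28.8, 79.4]
tcp_rot: [0.75, 0.662, 0.0, -0.0]
contact_force: [0.1, -0.1, -1.5]
width: 21.4
finger_force: 98.4
```

```bash
python3 - <<'E'
from h import *
plan((560.8,-29.5,85),83)
E
```

```text
pos [561.6 -28.8  79.4] yaw 82.9 F [ 0.1 -0.1 -1.5] w 21.4 t 7.25
roll -0.02 dp [-0.019 -0.018 -0.14 ]
```

Call:
move_arm:
  deltas:
    - {"dp": [0, 0, -0.2], "roll": 0}
    - {"dp": [0.04, 0, -0.5], "roll": 0}
    - {"dp": [0.14, 0, -0.56], "roll": 0}
    - {"dp": [0.23, 0, -0.53], "roll": 0}
    - {"dp": [0.32, 0, -0.48], "roll": 0}

```text
time_s: 7.88
ee_pos: [564.8, -1.7, 172.0]
tcp_rot: [0.75, 0.661, -0.0, 0.001]
contact_force: [0.7, 0.0, -3.3]
width: 21.0
finger_force: 98.3
```

```bash
python3 - <<'E'
from h import *
plan((564.8,0,166),83)
t=snapshot("top");s=snapshot("side");o=np.zeros((500,800,3),np.uint8)
o[:,:400]=cv2.resize(s["pixels"][80:230,320:440,::-1],(400,500),interpolation=2)
o[:,400:]=cv2.resize(t["pixels"][90:240,205:325,::-1],(400,500),interpolation=2)
cv2.imwrite("pics/s3.png",o)
E
```

```text
pos [564.8  -1.7 172. ] yaw 82.8 F [ 0.7  0.  -3.3] w 21.0 t 7.875
roll -0.05 dp [ 0.043 -0.006  0.15 ]
```

View pics/s3.png

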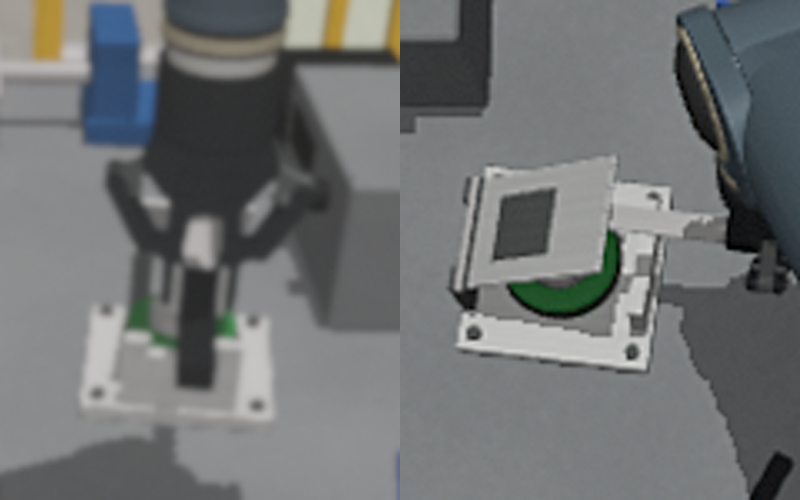

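The cover is up about 40° on the blade, with the lip near crop (612,215) and the blade under it. I'll continue the arc.

Call:
move_arm:
  deltas:
    - {"dp": [0.4, 0, -0.4], "roll": 0}
    - {"dp": [0.47, 0, -0.33], "roll": 0}
    - {"dp": [0.52, 0, -0.25], "roll": 0}
    - {"dp": [0.56, 0, -0.15], "roll": 0}
    - {"dp": [0.58, 0, -0.05], "roll": 0}

```text
time_s: 8.6
ee_pos: [578.2, 101.7, 217.9]
tcp_rot: [0.75, 0.662, 0.001, 0.0]
contact_force: [0.4, -0.9, -0.5]
width: 21.3
finger_force: 98.5
```

Call:
move_arm:
  deltas:
    - {"dp": [0.58, 0, 0.04], "roll": 0}
    - {"dp": [0.56, 0, 0.14], "roll": 0}
    - {"dp": [0.5, 0, 0.18], "roll": 0}
    - {"dp": [0.2, 0, 0.08], "roll": 0}
    - {"dp": [0, 0, 0], "roll": 0}

```text
time_s: 9.22
ee_pos: [586.6, 173.9, 199.5]
tcp_rot: [0.749, 0.662, -0.0, -0.0]
contact_force: [0.1, -0.1, -0.8]
width: 21.6
finger_force: 98.5
```

```bash
python3 - <<'E'
from h import *
plan((564.8,0,166),83)
t=snapshot("top");s=snapshot("side");o=np.zeros((500,800,3),np.uint8)
o[:,:400]=cv2.resize(s["pixels"][80:230,320:440,::-1],(400,500),interpolation=2)
o[:,400:]=cv2.resize(t["pixels"][90:240,175:295,::-1],(400,500),interpolation=2)
cv2.imwrite("pics/s4.png",o)
E
```

```text
pos [586.6 173.9 199.5] yaw 82.9 F [ 0.1 -0.1 -0.8] w 21.6 t 9.225
roll -0.02 dp [-4.381 -0.012  0.837]
```

View pics/s4.png

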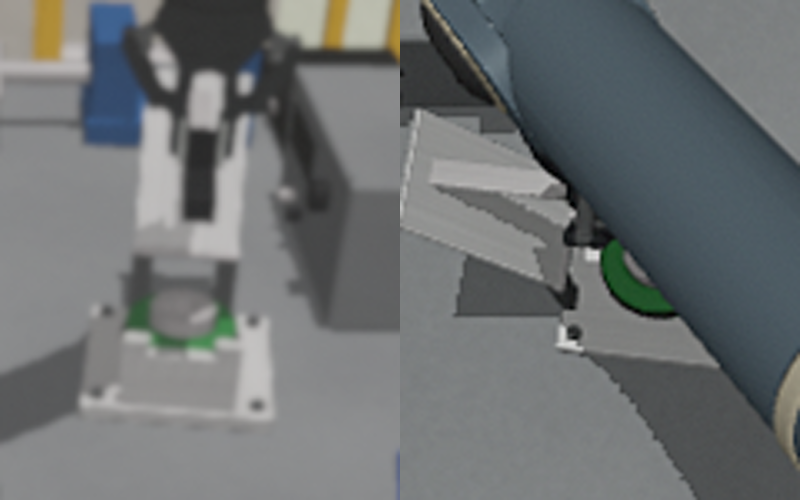

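The cover now leans back to about 120°, with the hub visible below it. I'll retract and lay the blade down clear of everything, at about (500,-90).

Call:
move_arm:
  deltas:
    - {"dp": [-0.6, 0, -0.1], "roll": 0}
    - {"dp": [-1, 0, 0], "roll": 0}
    - {"dp": [-1, 0, 0], "roll": 0}
    - {"dp": [-1, 0, 0], "roll": 0}
    - {"dp": [-1, 0, 0], "roll": 0}

```text
time_s: 9.95
ee_pos: [563.8, -12.4, 204.2]
tcp_rot: [0.751, 0.661, 0.0, 0.001]
contact_force: [0.1, -0.2, -1.7]
width: 21.3
finger_force: 98.5
```

Call:
move_arm:
  deltas:
    - {"dp": [-1, 0, 0], "roll": 0}
    - {"dp": [-0.9, -0.5, 0.6], "roll": 0}
    - {"dp": [0, -0.5, 0.9], "roll": 0}
    - {"dp": [0, -0.5, 0.9], "roll": 0}
    - {"dp": [0, 0, 0.9], "roll": 0}

```text
time_s: 10.58
ee_pos: [493.5, -79.3, 71.3]
tcp_rot: [0.751, 0.661, -0.0, 0.0]
contact_force: [0.8, -0.9, -1.9]
width: 21.3
finger_force: 98.5
```

```bash
python3 - <<'E'
from h import *
plan((500,-90,23),83)
E
```

```text
pos [493.5 -79.3  71.3] yaw 82.7 F [ 0.8 -0.9 -1.9] w 21.3 t 10.575
roll -0.06 dp [-0.246  0.193  1.207]
```

Call:
move_arm:
  deltas:
    - {"dp": [0, 0, 0.5], "roll": 0}
    - {"dp": [0, 0, 0.4], "roll": 0}
    - {"dp": [0, 0, 0.2], "roll": 0}
    - {"dp": [0, 0, 0], "roll": 0}

```text
time_s: 11.08
ee_pos: [495.1, -78.1, 27.7]
tcp_rot: [0.75, 0.661, -0.0, 0.0]
contact_force: [-0.2, 0.2, -0.1]
width: 21.2
finger_force: 98.5
```

```bash
python3 - <<'E'
from h import *
plan((500,-90,22.6),83)
E
```

```text
pos [495.1 -78.1  27.7] yaw 82.8 F [-0.2  0.2 -0.1] w 21.2 t 11.075
roll -0.04 dp [-0.279  0.158  0.127]
```

Call:
move_arm:
  deltas:
    - {"dp": [0, 0, 0.05], "roll": 0}
    - {"dp": [0, 0, 0.04], "roll": 0}
    - {"dp": [0, 0, 0.02], "roll": 0}
    - {"dp": [0, 0, 0], "roll": 0}

```text
time_s: 11.58
ee_pos: [495.0, -78.0, 23.4]
tcp_rot: [0.75, 0.661, 0.0, 0.0]
contact_force: [0.2, 0.5, -1.8]
width: 21.2
finger_force: 98.5
```

Call:
move_arm:
  deltas:
    - {"dp": [0, 0, 0], "roll": 0}
    - {"dp": [0, 0, 0], "roll": 0}
    - {"dp": [0, 0, -0.2], "roll": 0}
    - {"dp": [0, 0, -0.6], "roll": 0}
    - {"dp": [0, 0, -1], "roll": 0}
  jaw: 0.2

```text
time_s: 12.2
ee_pos: [494.1, -77.9, 95.7]
tcp_rot: [0.75, 0.661, -0.001, -0.001]
contact_force: [1.2, 0.1, 1.1]
width: 51.4
finger_force: 0.0
```

Call:
move_arm:
  deltas:
    - {"dp": [0, 0, -1], "roll": 0}
    - {"dp": [0, 0, -1], "roll": 0}
    - {"dp": [0, 0, 0], "roll": 0}

```text
time_s: 12.58
ee_pos: [497.1, -78.0, 178.9]
tcp_rot: [0.75, 0.661, 0.002, 0.003]
contact_force: [0.8, 0.3, 0.2]
width: 51.1
finger_force: 0.0
```

```bash
python3 - <<'E'
from h import *
plan((500,-90,22.6),83)
t=snapshot("top");s=snapshot("side");o=np.zeros((600,800,3),np.uint8)
np.savez("top2.npz",**t);np.savez("side2.npz",**s)
o[:375,:400]=cv2.resize(s["pixels"][145:220,335:415,::-1],(400,375),interpolation=2)
o[:375,400:]=cv2.resize(t["pixels"][130:205,215:295,::-1],(400,375),interpolation=2)
o[375:,:400]=cv2.resize(s["pixels"][270:326,360:460,::-1],(400,225),interpolation=2)
o[375:,400:]=cv2.resize(t["pixels"][145:201,380:480,::-1],(400,225),interpolation=2)
cv2.imwrite("pics/s5.png",o)
E
```

```text
pos [497.1 -78.  178.9] yaw 82.8 F [0.8 0.3 0.2] w 51.1 t 12.575
roll -0.04 dp [-0.289  0.109  3.907]
```

View pics/s5.png

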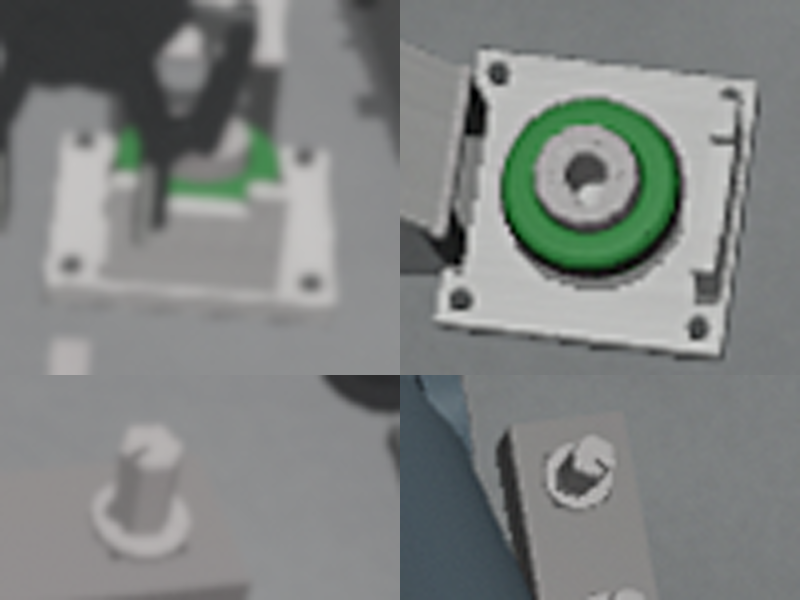

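```bash
python3 - <<'E'
from h import *
T=dict(np.load("top2.npz"));S=dict(np.load("side2.npz"))
p=T["pixels"].astype(int);g=p[:,:,1]-p[:,:,0]
m=(g>35).astype(np.uint8);m[:130]=0;m[205:]=0;m[:,:215]=0;m[:,295:]=0
cn,_=cv2.findContours(m,0,1);cn=max(cn,key=cv2.contourArea)
print("rim",cv2.fitEllipse(cn),ray(T,cv2.fitEllipse(cn)[0],53))
hole=(m==0).astype(np.uint8);n,l,st,ce=cv2.connectedComponentsWithStats(hole)
for i in range(n):
    if 100<st[i,4]<2000: print("hub",st[i],ce[i],ray(T,ce[i],65))
for z,c in((65,(584.8,166)),):print("pred bore px",proj(T,[*c,z]))
o=np.zeros((600,800,3),np.uint8)
def c(im,x,y,w,h,f): return cv2.resize(im["pixels"][y:y+h,x:x+w,::-1],(w*f,h*f),interpolation=cv2.INTER_CUBIC)
o[:400,:400]=c(T,240,153,25,25,16)
T1=dict(np.load("top.npz"));S1=dict(np.load("side.npz"))
o[:400,400:]=c(T,418,155,25,25,16)
o[400:,:200]=c(S1,385,278,25,25,8);o[400:,200:400]=c(S,385,278,25,25,8)
o[400:,400:600]=c(T1,418,155,25,25,8)
cv2.imwrite("pics/s6.png",o)
E
```

```text
rim ((252.4880828857422, 166.4015350341797), (32.639949798583984, 34.339595794677734), 73.7325210571289) [582.34968264 164.35937669  53.        ]
hub [235 150  36  34 558] [252.83333333 167.18996416] [576.84687803 161.83894562  65.        ]
hub [242 155  21  22 369] [251.94308943 165.19783198] [582.06575383 164.20162165  65.        ]
pred bore px [251.25504651 164.15576044]
```

View pics/s6.png

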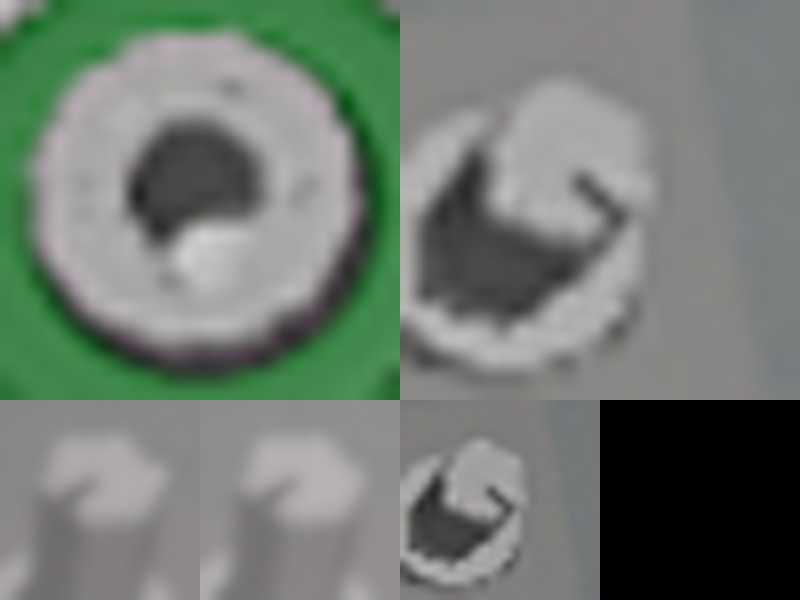

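The crop shows the bore at about px (251.7,163.8) in the top view. Its keyway is lit and points down and slightly right, about -169° in world. The hex top is at about (428.6,164.9), with its groove pointing to about -135°. So I grip at tool yaw 75, and the shaft later needs about +34° of roll.

```bash
python3 - <<'E'
from h import *
T=dict(np.load("top2.npz"))
print(ray(T,(251.75,163.8),65),ray(T,(428.6,164.9),95))
plan((574.5,-274.5,77),75)
E
```

```text
[585.73082547 164.77276717  65.        ] [ 573.39331226 -276.05543157   95.        ]
pos [494.7 -78.2 175.6] yaw 82.8 F [ 0.2 -0.2 -0.3] w 50.9 t 12.675
roll 1.56 dp [-4.225  3.196  2.465]
```

Call:
move_arm:
  deltas:
    - {"dp": [0, 0, 0], "roll": 0.8}
    - {"dp": [0, 0, 0], "roll": 0.75}
    - {"dp": [-0.7, 0.5, 0], "roll": 0}
    - {"dp": [-0.7, 0.55, 0], "roll": 0}
    - {"dp": [-0.7, 0.55, 0], "roll": 0}

```text
time_s: 13.3
ee_pos: [534.5, -176.4, 173.6]
tcp_rot: [0.793, 0.609, -0.001, -0.001]
contact_force: [-0.3, 1.0, 0.5]
width: 51.4
finger_force: 0.0
```

Call:
move_arm:
  deltas:
    - {"dp": [-0.75, 0.55, 0], "roll": 0}
    - {"dp": [-0.7, 0.55, 0], "roll": 0}
    - {"dp": [-0.69, 0.48, 0.4], "roll": 0}
    - {"dp": [0, 0, 0.5], "roll": 0}
    - {"dp": [0, 0, 0], "roll": 0}

```text
time_s: 13.92
ee_pos: [572.0, -273.1, 135.9]
tcp_rot: [0.793, 0.61, -0.001, -0.003]
contact_force: [0.3, 0.7, 0.2]
width: 51.2
finger_force: 0.0
```

```bash
python3 - <<'E'
from h import *
plan((574,-275,77),75)
E
```

```text
pos [ 572.  -273.1  135.9] yaw 75.1 F [0.3 0.7 0.2] w 51.2 t 13.925
roll 0.02 dp [-0.033  0.062  1.473]
```

Call:
move_arm:
  deltas:
    - {"dp": [-0.03, 0.05, 0.5], "roll": 0}
    - {"dp": [0, 0, 0.5], "roll": 0}
    - {"dp": [0, 0, 0.4], "roll": 0}
    - {"dp": [0, 0, 0.05], "roll": 0}
    - {"dp": [0, 0, 0], "roll": 0}

```text
time_s: 14.55
ee_pos: [576.0, -276.3, 81.4]
tcp_rot: [0.793, 0.609, 0.0, 0.0]
contact_force: [-0.2, -0.4, 0.4]
width: 51.5
finger_force: 0.0
```

Call:
move_arm:
  deltas:
    - {"dp": [0, 0, 0], "roll": 0}
    - {"dp": [0, 0, 0], "roll": 0}
    - {"dp": [0, 0, 0], "roll": 0}
    - {"dp": [0, 0, 0], "roll": 0}
    - {"dp": [0, 0, 0], "roll": 0}
  jaw: -1
  grip_force: 60

```text
time_s: 15.18
ee_pos: [575.8, -276.5, 82.3]
tcp_rot: [0.793, 0.609, -0.0, 0.0]
contact_force: [-2.9, 0.1, 5.3]
width: 23.8
finger_force: 59.3
```

```bash
python3 - <<'E'
from h import *
plan((574,-275,77),75);print(read_state()["moment"].round(2))
E
```

```text
pos [ 575.8 -276.5   82.3] yaw 75.0 F [-2.9  0.1  5.3] w 23.8 t 15.175
roll 0.01 dp [ 0.025 -0.053  0.133]
[ 0.1   0.63 -0.03]
```

Width 23.8 means the pads are on the flats. I'll tighten the grip, lift and turn toward the keyway.

Call:
move_arm:
  deltas:
    - {"dp": [0, 0, 0], "roll": 0}
    - {"dp": [0, 0, -0.3], "roll": 0}
    - {"dp": [0, 0, -0.7], "roll": 0}
    - {"dp": [0, 0, -0.8], "roll": 0}
    - {"dp": [0, 0, -0.6], "roll": 0.8}
  grip_force: 110

```text
time_s: 15.8
ee_pos: [576.1, -276.4, 178.8]
tcp_rot: [0.814, 0.58, 0.001, 0.001]
contact_force: [0.6, -0.1, -2.6]
width: 22.9
finger_force: 107.9
```

Call:
move_arm:
  deltas:
    - {"dp": [0, 0, 0], "roll": 1}
    - {"dp": [0, 0, 0], "roll": 1}
    - {"dp": [0, 0, 0], "roll": 1}
    - {"dp": [0, 0, 0], "roll": 1}
    - {"dp": [0, 0, 0], "roll": 1}

```text
time_s: 16.42
ee_pos: [575.7, -276.2, 177.3]
tcp_rot: [0.921, 0.39, 0.0, -0.0]
contact_force: [1.4, -0.3, -2.9]
width: 22.2
finger_force: 107.9
```

Call:
move_arm:
  deltas:
    - {"dp": [0, 0, 0], "roll": 1}
    - {"dp": [0.6, -0.7, 0], "roll": 0}
    - {"dp": [0.7, -0.75, 0], "roll": 0}
    - {"dp": [0.7, -0.75, 0], "roll": 0}
    - {"dp": [0.7, -0.75, 0], "roll": 0}

```text
time_s: 17.05
ee_pos: [579.6, -115.0, 177.5]
tcp_rot: [0.936, 0.351, 0.0, -0.0]
contact_force: [0.6, -0.9, -2.7]
width: 22.2
finger_force: 108.1
```

Call:
move_arm:
  deltas:
    - {"dp": [0.7, -0.75, 0], "roll": 0}
    - {"dp": [0.7, -0.75, 0], "roll": 0}
    - {"dp": [0.7, -0.75, 0], "roll": 0}
    - {"dp": [0.7, -0.75, 0], "roll": 0}
    - {"dp": [0.7, -0.75, 0], "roll": 0}

```text
time_s: 17.68
ee_pos: [586.6, 90.0, 177.5]
tcp_rot: [0.936, 0.351, 0.0, 0.0]
contact_force: [0.9, 0.5, -2.7]
width: 22.5
finger_force: 108.1
```

Call:
move_arm:
  deltas:
    - {"dp": [0.6, -0.7, 0], "roll": 0}
    - {"dp": [0, 0, 0], "roll": 0}
    - {"dp": [0, 0, 0], "roll": 0}

```text
time_s: 18.05
ee_pos: [586.4, 124.9, 177.2]
tcp_rot: [0.937, 0.351, -0.0, 0.0]
contact_force: [0.5, -1.1, -2.5]
width: 22.6
finger_force: 108.2
```

```bash
python3 - <<'E'
from h import *
plan((585.5,165,150),41);print(read_state()["joints"].round(2))
E
```

```text
pos [586.4 124.9 177.2] yaw 41.1 F [ 0.5 -1.1 -2.5] w 22.6 t 18.05
roll 0.01 dp [ 0.642 -0.772  0.68 ]
[ 0.08  0.46 -0.48  1.77  0.25  0.97 -1.36]
```

Call:
move_arm:
  deltas:
    - {"dp": [0.32, -0.38, 0.1], "roll": 0}
    - {"dp": [0.32, -0.39, 0.3], "roll": 0}
    - {"dp": [0, 0, 0.3], "roll": 0}
    - {"dp": [0, 0, 0], "roll": 0}
    - {"dp": [0, 0, 0], "roll": 0}

```text
time_s: 18.68
ee_pos: [585.9, 164.4, 149.3]
tcp_rot: [0.937, 0.35, -0.0, 0.0]
contact_force: [-0.2, 0.2, -2.6]
width: 22.6
finger_force: 108.2
```

```bash
python3 - <<'E'
from h import *
plan((585.5,165,140),41)
s=snapshot("side");t=snapshot("top")
o=np.zeros((600,800,3),np.uint8)
o[:,:400]=cv2.resize(s["pixels"][125:215,345:405,::-1],(400,600),interpolation=2)
o[:,400:]=cv2.resize(t["pixels"][130:205,225:275,::-1],(400,600),interpolation=2)
cv2.imwrite("pics/s7.png",o)
E
```

```text
pos [585.9 164.4 149.3] yaw 41.0 F [-0.2  0.2 -2.6] w 22.6 t 18.675
roll -0.01 dp [ 0.002 -0.018  0.232]
```

View pics/s7.png

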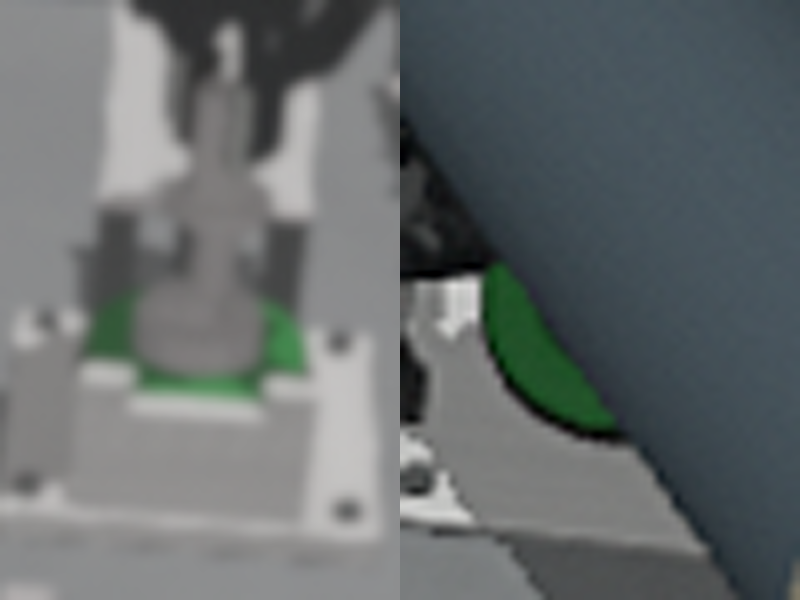

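The side view shows the shaft axis at crop x≈212 and the hub centre at x≈199. I'll check this against the expected projections.

```bash
python3 - <<'E'
from h import *
s=snapshot("side");f=lambda X:((proj(s,X)-[345,125]+.5)*400/60).round(1)
for n,X in(("hub65",(585.6,165,65)),("hubfront",(585.6,165,57)),("journal",(585.9,164.4,90)),("collar",(585.9,164.4,115)),("head",(585.9,164.4,130))):print(n,f(X))
print(f((590.6,165,65)),f((585.6,170,65)))
g=s["pixels"].astype(int)
for r in(150,152,154,156,158,160,162,164,166,170,174,178): print(r,g[r,358:396].sum(1)//3)
E
```

```text
hub65 [206.6 310.1]
hubfront [204.9 327.2]
journal [212.8 256.3]
collar [218.3 200.3]
head [221.7 166. ]
[219.1 310.2] [205.2 303.6]
150 [138 145 162 178 186 188 189 189 187 184 180 176 172 166 151 131 121 123
 125 121 116 114 116 118 124 142 163 178 185 189 189 188 183 167 147 138
 137 137]
152 [139 150 168 180 184 184 185 182 173 163 153 143 131 121 114 112 117 123
 124 124 124 123 122 122 124 133 149 167 181 187 189 189 184 167 145 137
 136 136]
154 [141 148 156 156 151 150 150 148 144 139 134 126 118 115 115 115 119 123
 124 124 124 123 121 121 120 120 125 145 169 184 187 190 186 170 149 138
 136 136]
156 [134 123 111 105 105 108 112 118 125 129 128 122 117 115 116 118 119 120
 120 121 121 121 120 118 119 119 121 134 154 168 173 176 175 165 150 140
 137 136]
158 [131 112  88  74  71  73  79  98 121 132 135 134 128 116 106 108 115 121
 124 126 126 126 125 125 124 120 110 100  98 102 106 110 117 126 134 137
 137 137]
160 [127 107  83  72  69  71  79  99 121 132 136 135 127 105  85  86 102 115
 121 123 122 122 123 130 133 127 109  85  73  70  70  75  91 116 132 138
 139 138]
162 [ 9
[... 252 characters left out ...]
96  97 100  92  78  71  70  71  81 103 125 136 139
 139 139]
166 [ 85  78  72  70  70  71  74  81  87  91  93  95  95  94  96 103 113 119
 122 122 120 115 105  95  91  87  80  73  70  69  72  86 110 129 137 139
 139 139]
170 [ 85  74  69  67  67  68  77  92 106 112 116 118 119 119 121 122 122 121
 119 116 113 112 113 113 111 104  92  83  77  74  78  96 121 135 140 141
 141 140]
174 [ 96  73  66  65  65  69  81  95 106 112 113 115 116 117 117 118 118 117
 117 116 116 116 116 116 114 108  94  82  82  88  95 109 133 154 163 156
 140 128]
178 [ 98  99  98  94  91  88  87  89  97 105 112 117 120 123 124 125 126 126
 126 126 125 122 120 117 111 100  86  82  86  90  93  97 123 159 180 182
 171 161]
```

Call:
move_arm:
  deltas:
    - {"dp": [0, 0, 0.1], "roll": 0}
    - {"dp": [0, 0, 0.08], "roll": 0}
    - {"dp": [0, 0, 0.06], "roll": 0}
    - {"dp": [0, 0, 0], "roll": 0}

```text
time_s: 19.32
ee_pos: [585.0, 165.3, 139.4]
tcp_rot: [0.936, 0.351, -0.001, 0.0]
contact_force: [-0.4, -0.8, -1.1]
width: 22.6
finger_force: 108.4
```

```bash
python3 - <<'E'
from h import *
plan((585.5,165,130),41);print(read_state()["moment"].round(2))
E
```

```text
pos [585.  165.3 139.4] yaw 41.1 F [-0.4 -0.8 -1.1] w 22.6 t 19.325
roll 0.01 dp [0.004 0.013 0.235]
[-0.12  0.24  0.01]
```

Call:
move_arm:
  deltas:
    - {"dp": [0, 0, 0.06], "roll": 0}
    - {"dp": [0, 0, 0.06], "roll": 0}
    - {"dp": [0, 0, 0], "roll": 0}

```text
time_s: 19.7
ee_pos: [584.7, 165.0, 134.2]
tcp_rot: [0.937, 0.351, -0.001, 0.0]
contact_force: [-2.9, -1.0, -1.0]
width: 22.4
finger_force: 108.5
```

Call:
move_arm:
  deltas:
    - {"dp": [0, 0, 0.06], "roll": 0}
    - {"dp": [0, 0, 0.06], "roll": 0}
    - {"dp": [0, 0, 0], "roll": 0}

```text
time_s: 20.08
ee_pos: [584.8, 165.1, 129.4]
tcp_rot: [0.937, 0.351, -0.001, 0.0]
contact_force: [-4.2, -3.0, -1.9]
width: 22.4
finger_force: 108.5
```

Call:
move_arm:
  deltas:
    - {"dp": [-0.03, 0, 0.05], "roll": 0}
    - {"dp": [0, 0, 0.05], "roll": 0}
    - {"dp": [0, 0, 0], "roll": 0}

```text
time_s: 20.45
ee_pos: [584.5, 164.9, 125.9]
tcp_rot: [0.936, 0.351, -0.0, -0.0]
contact_force: [-4.6, -2.0, -2.0]
width: 22.3
finger_force: 108.6
```

Call:
move_arm:
  deltas:
    - {"dp": [-0.03, 0, 0.06], "roll": 0}
    - {"dp": [0, 0, 0.06], "roll": 0}
    - {"dp": [0, 0, 0], "roll": 0}

```text
time_s: 20.82
ee_pos: [584.1, 164.3, 121.1]
tcp_rot: [0.936, 0.351, 0.001, -0.0]
contact_force: [-1.4, 0.1, -2.9]
width: 22.3
finger_force: 108.2
```

The key dropped straight into the keyway: it is 21 mm deep with no axial resistance. I'll push on home.

Call:
move_arm:
  deltas:
    - {"dp": [0, 0, 0.1], "roll": 0}
    - {"dp": [0, 0, 0.1], "roll": 0}
    - {"dp": [0, 0, 0.1], "roll": 0}
    - {"dp": [0, 0, 0], "roll": 0}

```text
time_s: 21.32
ee_pos: [584.0, 163.8, 108.8]
tcp_rot: [0.937, 0.351, 0.0, 0.0]
contact_force: [-0.7, 0.0, -3.2]
width: 22.3
finger_force: 108.3
```

Call:
move_arm:
  deltas:
    - {"dp": [0, 0, 0.06], "roll": 0}
    - {"dp": [0, 0, 0.05], "roll": 0}
    - {"dp": [0, 0, 0], "roll": 0}

```text
time_s: 21.7
ee_pos: [583.9, 163.9, 104.8]
tcp_rot: [0.936, 0.351, 0.0, 0.0]
contact_force: [-0.0, 0.4, -2.0]
width: 22.6
finger_force: 108.3
```

Call:
move_arm:
  deltas:
    - {"dp": [0, 0, 0.04], "roll": 0}
    - {"dp": [0, 0, 0.03], "roll": 0}
    - {"dp": [0, 0, 0], "roll": 0}

```text
time_s: 22.08
ee_pos: [583.9, 164.0, 102.5]
tcp_rot: [0.936, 0.351, 0.0, 0.0]
contact_force: [-1.3, -0.6, 1.0]
width: 22.4
finger_force: 108.7
```

Call:
move_arm:
  deltas:
    - {"dp": [0, 0, 0.03], "roll": 0}
    - {"dp": [0, 0, 0.02], "roll": 0}
    - {"dp": [0, 0, 0], "roll": 0}

```text
time_s: 22.45
ee_pos: [584.0, 164.1, 102.4]
tcp_rot: [0.937, 0.351, 0.0, 0.001]
contact_force: [-4.8, -2.5, 12.0]
width: 22.5
finger_force: 110.2
```

Seated at the expected height. I'll press to about 25 N.

Call:
move_arm:
  deltas:
    - {"dp": [0, 0, 0.03], "roll": 0}
    - {"dp": [0, 0, 0.03], "roll": 0}
    - {"dp": [0, 0, 0], "roll": 0}
    - {"dp": [0, 0, 0], "roll": 0}
    - {"dp": [0, 0, 0], "roll": 0}

```text
time_s: 23.08
ee_pos: [584.1, 164.2, 102.3]
tcp_rot: [0.937, 0.35, 0.001, 0.001]
contact_force: [-9.5, -3.9, 26.3]
width: 22.7
finger_force: 111.7
```

```bash
python3 - <<'E'
from h import *
plan((584,164,102.3),41);s=snapshot("side");o=np.zeros((600,800,3),np.uint8)
o[:,:400]=cv2.resize(s["pixels"][105:215,335:415,::-1],(400,600),interpolation=2)
t=snapshot("top");o[:,400:]=cv2.resize(t["pixels"][130:250,190:410,::-1],(400,600),interpolation=2)
cv2.imwrite("pics/s8.png",o);print(read_state()["contact_force"])
g=t["pixels"].astype(int).sum(2)//3
print("dark handle px",[(proj(t,[x,y,z]).round(),g[tuple(proj(t,[x,y,z]).round().astype(int)[::-1])]) for x,y,z in((492,-105,22),(489,-140,22),(505,20,12))])
E
```

```text
pos [584.1 164.2 102.3] yaw 41.0 F [-9.5 -3.9 26.3] w 22.7 t 23.075
roll 0.01 dp [-0.006  0.001 -0.001]
[-9.57721896 -4.76658112 26.05879045]
dark handle px [(array([358., 203.]), np.int64(73)), (array([371., 204.]), np.int64(84)), (array([309., 199.]), np.int64(83))]
```

```bash
python3 -c "
from station import *
print(close_job())"
```

```text
the job is handed in; nothing more can be done
None
```

I handed the job in at about 23 s: the blade levered the cover back to about 120° and was laid down on the bench, and the keyed shaft is seated, still gripped by its head and pressed down with about 26 N. I did not re-check the blade or cover after seating the shaft, and no verdict came back.

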